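Change a hydraulic test manifold over to its other outlet

ROBOT

A 7-joint arm with a two-finger parallel gripper is mounted at the origin on a cart in front of the work surface, level with it; the furniture and walls round the work are solid. World frame = base frame: x ahead of the robot, y to its left, z up, the work surface at z = 0. Lengths are in m, angles in rad, forces in N, time in s.
With the tool pointing down it reaches from about 0.4 to 0.85 m from the base axis. Payload 10.4 kg.
Tool frame: the origin (TCP) lies midway between the tips of the shut fingers; the grasp point (between the pads) lies manip.grip_depth behind it (manip.grip_depth is the distance from the TCP to the grasp point, in m); z points along the fingers, x is the direction in which the jaws open and shut, and the axes are right-handed (so a half turn about z gives the same grasp; the last joint's range is limited). The gripper opens to 85 mm and grips with 20 to 120 N. Pads are 22 mm wide; open, the fingers measure 114 mm over their backs; the gripper's body (76 mm by 85 mm) begins 54 mm behind the grasp point. The pads swing forward as they close: fully open they stand 13 mm farther back than shut.
Start: joints at [-1.13, 0.332, -0.065, 1.46, 0.022, 1.35, -0.088], TCP at [0.28, 0.559, 0.209] pointing down, gripper open.
Joint ranges: [-2.6, 2.6], [-0.5, 2.12], [-1.47, 1.34], [0.16, 2.42], [-1.27, 4.41], [0.06, 2.06], [-2.6, 2.6]. Speed limits (rad/s): [2.22, 2.22, 2.79, 2.79, 3.14, 3.14, 3.14].

INTERFACE

Orientations are given as a unit quaternion [x, y, z, w].
In Python, from workcell import manip gives the robot as it stands. The module is installed in compiled form; this text tells all that it offers.
- The arm moves only by the tool send_rows, never from a script. Its argument "steps" is a list of rows, each a list of 2 entries, a list of its own where there are three numbers: the shift along the tool's x, y, z in m, then the turn about the tool's z in rad. In form: [[[x, y, z], spin], ...]. A call has exactly 8 rows; each row is the pose to reach, as a shift and turn from the pose commanded when the call began, along the tool's axes at that moment; what a row does not reach only later rows make up. A row lasts 1/8 s, in which the tool goes at most 62.5 mm and 10.7 degrees, less where a joint would pass 70% of its speed; a pose out of reach is approached as far as the arm can. A call with a gripper value outside its range is refused whole. "hand" is the opening, from 0 (shut) to 1 (fully open), set as the call begins (left out, the last holds). The fingers move at their own pace and stop on an object; "force" is the grip in N (left out, the last holds). Time passes only in rows, so rows that repeat a pose let the fingers close, or fill a call up. It gives the time, the measured TCP pose, the force and the opening at its end, in the units of the state.
- manip.get_obs(): the state, without advancing time (a new reading comes with each control period).
- manip.camera(name): name is "scene" or "top"; returns (picture, depth): 480x640x3 uint8, red, green, blue; 480x640 float32, m along the optical axis (not along the pixel's ray), 0 where there is no reading.
- manip.camera_info(name): a dict with "intrinsics" (3x3 intrinsics, pixels), "dist_coeffs" ([k1, k2, p1, p2, k3] as OpenCV has them; the pictures are not rectified), "pose" (4x4, takes a point from camera to world coordinates). Camera axes: x right, y up, looking along -z (the intrinsics and any distortion apply to the point x, -y, -z); pixel columns grow to the right and rows downward; lengths in m; the calibration is good to about 2 mm. A picture is of the moment at which its call begins. camera_info takes no time and is no camera call.
- manip.hand_in(): hands the job in, once; it reports no verdict.
The state is a dict: "clock": time; "joint_pos": joint angles; "joint_velocities": joint speeds; "tau": joint torques, N m; "position": TCP position; "ee_rot": TCP orientation; "ft_force": force on the tool from outside, world axes, zero at the start; "torque": the same for the moment, N m; "grip_width": opening from 0.0 (shut) to 1.0 (fully open).
Only numpy, scipy, OpenCV 4.12 (cv2) and the standard library are available. Lean on these libraries where they do the work, as an engineer would, in place of code of your own. Each camera call takes 0.05 s, during which the arm holds its last target.

TASK

Change the manifold over to the green outlet: turn the selector the shorter way round until its yellow pointer points straight at the green outlet, never letting the pointer sweep past the red one. Pull the green outlet's dust cap up to its stop and press the red outlet's raised cap fully home (in any order). Leave the other things on the table where they are.

Things in the scene. Friction and masses are not known exactly. Their poses are not given: they have to be found in the camera images.
- valve: the fixed manifold: blue plate 110 mm (its x) by 300 mm (its y) on a low grey cabinet, its top face 82 mm above the table, with a round aluminium housing, 100 mm wide, in the middle, its top 120 mm above the table. Origin: centre of the underside, on the selector's axis. The two outlets stand on the plate 115 mm from that axis, one on its +y side and one on its -y side; which is which varies.
- selector (a joint): angle (rad) of the selector about the vertical axis at the valve's origin, growing counter-clockwise from above; endless, so values 2 pi apart are the same. 0: pointer along the valve's +x, pi/2: its +y, -pi/2 or 3 pi/2: its -y. It starts in the half turn on the valve's -x (robot) side, at least 0.65 rad from either outlet. Stays where left; takes about 0.1 N m
- selector_grip (a point): point on the selector's axis at the height to grip, 160 mm above the table, in a black T-bar 86 mm long and 16 mm thick (grip it across the thickness), 43 mm tall, whose top is 16 mm above this point and whose foot is 27 mm below it, on a disc of 82 mm diameter. Its x axis points along the bar to the pointer's end, z up
- selector_pointer (a point): tip of the yellow pointer: 70 mm from the selector's axis, 130 mm above the table, under and beyond one end of the T-bar
- green_outlet: fixed outlet with a green collar and a green cap: 46 mm square aluminium foot 18 mm high, collar 41 mm in diameter above it. Origin: centre of its underside, 82 mm above the table
- red_outlet: the same with a red collar and a red cap
- green_cap (a joint): height (m) of the green cap above its home position; 0 = fully home (as it starts), 0.025 = its upper stop. It slides straight up and down, takes about 6 N and stays where it is left; it does not come off
- red_cap (a joint): the same for the red cap, which starts raised by 20 to 24 mm
- green_cap_top (a point): centre of the top face of the green cap, a ribbed cylinder 45 mm in diameter and 34 mm tall; this point is 148 mm above the table when the cap is home, 173 mm at the upper stop
- red_cap_top (a point): the same for the red cap
- piston: bystander: grey steel piston, 56 mm diameter, 92 mm tall, standing on the table behind the valve (its +x side). Origin: centre of its underside
- spray_cleaner: bystander: red spray can, 54 mm diameter, 185 mm tall, standing at the left edge. Origin: centre of its underside
- spray_oil: bystander: blue spray can with yellow cap, 52 mm diameter, 165 mm tall, standing at the left edge. Origin: centre of its underside
- grease_tin: bystander: green tin with a pale lid, 68 mm diameter, 56 mm tall, at the right edge. Origin: centre of its underside
- screwdriver_a: bystander: red screwdriver 201 mm long, 22 mm thick, lying front left. Origin: centre of its underside
- spool_a: bystander: steel valve spool, 21 mm diameter, 125 mm tall, standing at the right edge. Origin: centre of its underside

How it is judged:
At the end, for the whole second after the job is handed in: the yellow pointer rests pointing at the green outlet within about 6 degrees (the line of the pointer passes within 12 mm of the outlet's centre), the green cap is raised by more than 21 of its 25 mm, and the red cap is down to within 2.5 mm of home (x of green_outlet in the frame of selector_grip above 0.1 m and y of green_outlet in the frame of selector_grip between -0.012 and 0.012 m and velocity of joint selector between -0.05 and 0.05 rad/s and value of joint green_cap above 0.021 m and value of joint red_cap below 0.0025 m); the robot touches nothing.
It fails at once if the pointer comes within about 15 degrees of the red outlet (it was turned the longer way, or swept past red) (x of red_outlet in the frame of selector_grip above 0 m and y of red_outlet in the frame of selector_grip between -0.03 and 0.03 m).
It fails at once if a bystander is shifted by more than 30 mm or knocked over (distance of any of piston, spray_cleaner, spray_oil, grease_tin, screwdriver_a, spool_a from where it was at the start of the episode above 0.03 m).
It also fails if it takes over 59 s, if anything falls off the work surface, if the arm or the gripper's body presses on something with over 40 N, if the wrist force passes 120 N, or if a joint passes its speed limit or range.

## Working session

There is one attempt and no reset: what is moved stays moved. The work goes in short steps, Python scripts to look and compute and a tool call to move; the robot and the scene stay as the last step left them, time stands still between calls to the robot, and variables do not carry over. Pictures are saved under pics/ and viewed, and the job is handed in when it is done.

Besides the shell and the picture viewer there is one more tool, called as name([rows], argument=value, ...), one row to a line, values as JSON. send_rows: Moves the arm, as the interface text tells. Its arguments: {"type":"object","properties":{"steps":{"type":"array"},"hand":{"type":"number"},"force":{"type":"number"}},"required":["steps"]}

```bash
mkdir -p pics
python3 - <<'E'
from workcell import manip
import cv2,numpy as np
o=manip.get_obs();print(o);print(manip.grip_depth)
for n in("scene","top"):
    p,d=manip.camera(n);cv2.imwrite(f"pics/{n}0.png",p[:,:,::-1]);np.save(f"{n}0.npy",d);print(manip.camera_info(n))
E
```

```text
{'clock': 0.0, 'joint_pos': array([-1.12957604,  0.33287824, -0.06470877,  1.46096093,  0.02160554,
        1.34990214, -0.08851663]), 'joint_velocities': array([-7.42895883e-04,  6.24290184e-05,  1.27587320e-03,  8.31615245e-04,
        4.10976066e-04, -5.28347855e-04,  9.94016671e-04]), 'tau': array([ 2.39471847e-04, -6.25449228e+01,  4.93887090e-02, -3.91606772e+01,
        1.62212335e-02,  1.00497334e-02, -2.73876299e-05]), 'position': array([0.27942169, 0.55859261, 0.20800264]), 'ee_rot': array([ 8.50692218e-01,  5.25663601e-01, -5.98617927e-04,  4.11507428e-04]), 'ft_force': array([-0.18926905, -0.36228575, -0.03841378]), 'torque': array([-0.00198977,  0.05165105,  0.03365027]), 'grip_width': 1.003570398062301}
0.0187
{'intrinsics': array([[448.87525751,   0.        , 315.69833248],
       [  0.        , 448.87525751, 242.50120574],
       [  0.        ,   0.        ,   1.        ]]), 'dist_coeffs': array([0.02739354, 0.        , 0.        , 0.        , 0.        ]), 'pose': array([[ 0.85310847,  0.2654454 , -0.44915997,  0.08886111],
       [-0.5216853 ,  0.44571319, -0.72745048, -0.81214487],
       [ 0.00709814,  0.85491432,  0.51872066,  0.68071704],
       [ 0.        ,  0.        ,  0.        ,  1.        ]])}
{'intrinsics': array([[515.59952306,   0.        , 327.38633176],
       [  0.        , 515.59952306, 237.56051182],
       [  0.        ,   0.        ,   1.        ]]), 'dist_coeffs': array([-0.09580158,  0.        ,  0.        ,  0.        ,  0.        ]), 'pose': array([[-2.68145690e-03,  9.87106373e-01, -1.60043175e-01,
         4.11526066e-01],
       [-9.99996156e-01, -2.75978516e-03, -2.67146224e-04,
        -2.41722575e-02],
       [-7.05386520e-04,  1.60041843e-01,  9.87109979e-01,
         1.08775931e+00],
       [ 0.00000000e+00,  0.00000000e+00,  0.00000000e+00,
         1.00000000e+00]])}
```

View pics/top0.png

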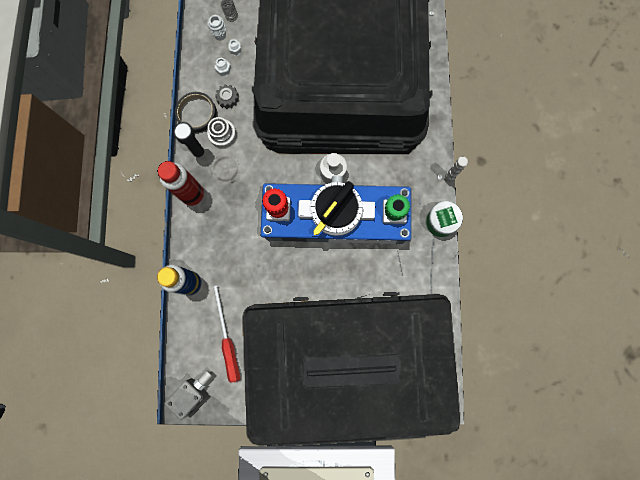

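View pics/scene0.png

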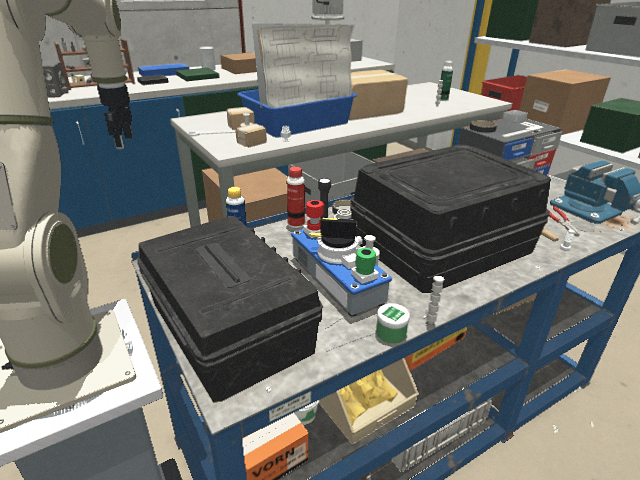

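The top view shows the red outlet at pixel (275,205), on the left (+y). Green is at (397,208), on the right (-y), the selector at (337,207), and the pointer tip at about (318,231). So the turn goes counter-clockwise, through the robot side. Next I'll measure precisely.

```bash
cat > h.py <<'E'
import cv2,numpy as np
from workcell import manip
def rays(n,uv):
    I=manip.camera_info(n);uv=np.array(uv,float).reshape(-1,1,2)
    q=cv2.undistortPoints(uv,I["intrinsics"],I["dist_coeffs"]).reshape(-1,2)
    P=I["pose"];d=np.c_[q[:,0],-q[:,1],-np.ones(len(q))]
    return P[:3,3],d@P[:3,:3].T
def atz(n,uv,z):
    o,d=rays(n,uv);s=(z-o[2])/d[:,2];return o+d*s[:,None]
def cloud(n,D):
    v,u=np.mgrid[:480,:640];o,d=rays(n,np.c_[u.ravel(),v.ravel()])
    return (o+d*D.reshape(-1,1)).reshape(480,640,3)
def proj(n,X):
    I=manip.camera_info(n);P=np.linalg.inv(I["pose"]);X=np.atleast_2d(X)
    c=X@P[:3,:3].T+P[:3,3];c=c*[1,-1,-1]
    return cv2.projectPoints(c,np.zeros(3),np.zeros(3),I["intrinsics"],I["dist_coeffs"])[0].reshape(-1,2)
E
python3 - <<'E'
from h import *
p=cv2.imread("pics/top0.png");D=np.load("top0.npy")
c=p[170:260,250:480];cv2.imwrite("pics/topz.png",cv2.resize(c,(800,313),interpolation=cv2.INTER_CUBIC))
s=cv2.imread("pics/scene0.png");c=s[190:330,270:420];cv2.imwrite("pics/scz.png",cv2.resize(c,(600,560),interpolation=cv2.INTER_CUBIC))
C=cloud("top",D);h=cv2.cvtColor(p,cv2.COLOR_BGR2HSV)
H,S,V=[h[...,i].astype(int) for i in range(3)]
reg=np.zeros((480,640),bool);reg[175:250,255:415]=1
def rep(nm,m):
    X=C[m];print(nm,m.sum(),X.mean(0).round(4),X.min(0).round(3),X.max(0).round(3));return X
g=(H>45)&(H<85)&(S>120)&reg; r=((H<8)|(H>172))&(S>150)&reg; y=(H>20)&(H<35)&(S>130)&reg; b=(H>100)&(H<125)&(S>150)&reg
rep('g',g);rep('r',r);X=rep('y',y);rep('b',b)
for nm,m in(('g',g),('r',r)):
    X=C[m];t=X[X[:,2]>X[:,2].max()-.006];print(nm,'top',len(t),t.mean(0).round(4),(t.min(0)+t.max(0))/2,t.max(0)-t.min(0))
# plate rect at z=.082
v,u=np.nonzero(b);Z=C[b][:,2];k=abs(Z-.082)<.006
W=atz("top",np.c_[u[k],v[k]],.082)[:,:2].astype(np.float32);print(cv2.minAreaRect(W))
# pointer pixels at their own depth
v,u=np.nonzero(y);W=C[y]
for z in W[::6]:print(z.round(3),end=' ')
# bar top: z~.176
m=reg&(C[...,2]>.168)&(abs(C[...,1]-0)<.1)
m[:, :300]=0;m[:,375:]=0
W=rep('bar',m)[:,:2].astype(np.float32);print(cv2.minAreaRect(W))
# heights of cases
print('front case',np.nanpercentile(C[310:430,255:450,2],[5,50,99]),'back',np.nanpercentile(C[0:140,265:420,2],[5,50,99]))
print(C[300:305,300:400,0].mean(),C[150,330],C[160,334])
E
```

```text
g 400 [ 0.6209 -0.1534  0.1455] [ 0.412 -0.177  0.101] [ 0.647 -0.024  1.088]
r 470 [0.6259 0.0713 0.162 ] [ 0.412 -0.024  0.088] [0.674 0.096 1.088]
y 165 [ 0.5977 -0.0176  0.1526] [ 0.573 -0.04   0.088] [0.627 0.001 0.18 ]
b 3585 [ 0.6193 -0.0423  0.0865] [ 0.412 -0.191  0.074] [0.686 0.109 1.088]
g top 1 [ 0.4115 -0.0242  1.0878] [ 0.41152607 -0.02417226  1.08775931] [0. 0. 0.]
r top 1 [ 0.4115 -0.0242  1.0878] [ 0.41152607 -0.02417226  1.08775931] [0. 0. 0.]
((0.6273765563964844, -0.04060529172420502), (0.2973378598690033, 0.10928130149841309), 88.52027130126953)
[ 0.626 -0.036  0.179] [ 0.623 -0.032  0.175] [ 0.62  -0.032  0.179] [ 0.619 -0.032  0.177] [ 0.617 -0.032  0.178] [ 0.615 -0.032  0.176] [ 0.613 -0.032  0.176] [ 0.611 -0.032  0.177] [ 0.608 -0.022  0.176] [ 0.606 -0.022  0.176] [ 0.604 -0.022  0.178] [ 0.602 -0.023  0.176] [ 0.6   -0.023  0.179] [ 0.596 -0.01   0.134] [ 0.595 -0.014  0.13 ] [ 0.593 -0.014  0.131] [ 0.591 -0.008  0.131] [ 0.591 -0.019  0.131] [ 0.588 -0.014  0.133] [ 0.587 -0.008  0.132] [ 0.585 -0.003  0.133] [ 0.585 -0.014  0.13 ] [ 0.583 -0.01   0.132] [ 0.581 -0.004  0.133] [ 0.579 -0.001  0.133] [0.577 0.001 0.133] [0.575 0.001 0.131] [ 0.573 -0.001  0.133] bar 430 [ 0.6192 -0.0405  0.2089] [ 0.412 -0.071  0.168] [ 0.665 -0.011  1.088]
((0.5417819023132324, -0.024327091872692108), (0.04888170585036278, 0.2558848261833191), 79.11697387695312)
front case [0.16309173 0.16622468 0.17584132] back [0.14778918 0.2233295  0.23090221]
0.4454960873592953 [ 0.76984248 -0.02994469  0.03959804] [ 0.73008202 -0.03758629  0.09441913]
```

View pics/topz.png

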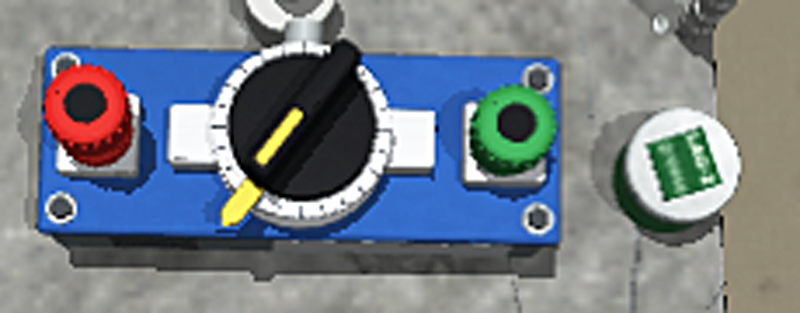

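View pics/scz.png

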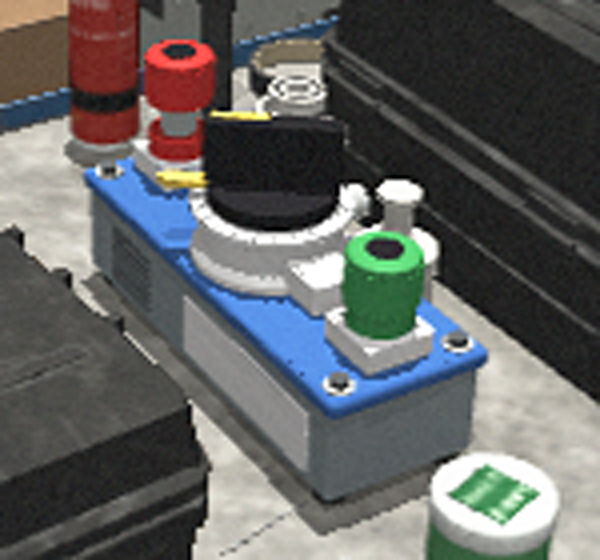

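Run:
```python
from h import *
p=cv2.imread("pics/top0.png");D=np.load("top0.npy");C=cloud("top",D);ok=D>0
h=cv2.cvtColor(p,cv2.COLOR_BGR2HSV);H,S,V=[h[...,i].astype(int) for i in range(3)]
z=C[...,2];X=C[...,0];Y=C[...,1]
# caps
for nm,yc,z0 in(('g',-.155,.148),('r',.075,.170)):
    m=ok&(abs(Y-yc)<.035)&(abs(X-.627)<.05)&(z>z0-.006)&(z<.2)
    W=C[m];print(nm,m.sum(),W.mean(0).round(4),np.median(W[:,2]).round(4),cv2.minEnclosingCircle(W[:,:2].astype(np.float32)))
    v,u=np.nonzero(m);print(u.mean(),v.mean())
m=ok&(abs(Y+.04)<.07)&(abs(X-.627)<.06)&(z>.168)&(z<.19)
W=C[m];print('bar',m.sum(),W.mean(0),cv2.minAreaRect(W[:,:2].astype(np.float32)))
v,u=np.nonzero(m);print(cv2.minAreaRect(atz("top",np.c_[u,v],.176)[:,:2].astype(np.float32)))
y=ok&(H>20)&(H<35)&(S>110)&(abs(Y+.02)<.05)&(abs(X-.59)<.04)&(z<.145)&(z>.12)
v,u=np.nonzero(y);print(len(u),atz("top",[[226,0]],.13)[0] if 0 else '')
Q=atz("top",np.c_[u,v],.131)[:,:2];print(Q.mean(0),Q[np.argmin(Q[:,0])],Q[np.argmax(Q[:,1])])
# disc (black) and dial circle via zoomed edges: dark disc corners
b=ok&(H>100)&(H<125)&(S>150)&(abs(z-.082)<.006)
v,u=np.nonzero(b);print(cv2.minAreaRect(atz("top",np.c_[u,v],.082)[:,:2].astype(np.float32)))
# scene camera cross-check
p=cv2.imread("pics/scene0.png");D=np.load("scene0.npy");C=cloud("scene",D);ok=D>0;z=C[...,2];X=C[...,0];Y=C[...,1]
for nm,yc,z0 in(('g',-.155,.148),('r',.075,.170)):
    m=ok&(abs(Y-yc)<.035)&(abs(X-.627)<.05)&(z>z0-.005)&(z<.2)
    W=C[m];print('sc',nm,m.sum(),W.mean(0).round(4),cv2.minEnclosingCircle(W[:,:2].astype(np.float32)))
m=ok&(abs(Y+.04)<.07)&(abs(X-.627)<.06)&(z>.172)&(z<.19)
W=C[m];print('bar',m.sum(),W.mean(0),cv2.minAreaRect(W[:,:2].astype(np.float32)))
m=ok&(X>.66)&(X<.76)&(abs(Y+.04)<.06)&(z>.02);W=C[m];t=W[W[:,2]>.085];print('piston',t.mean(0),t.min(0),t.max(0))
```

```text
g 418 [ 0.6248 -0.1563  0.1474] 0.1474 ((0.6253012418746948, -0.15715165436267853), 0.022439386695623398)
398.07416267942585 205.30861244019138
r 450 [0.6305 0.0731 0.17  ] 0.1701 ((0.6311473846435547, 0.07344914972782135), 0.022869892418384552)
274.18 199.83333333333334
bar 414 [ 0.62723572 -0.04108401  0.1749498 ] ((0.6283060312271118, -0.04126793518662453), (0.01631847210228443, 0.08560659736394882), 52.356197357177734)
((0.6272523999214172, -0.04127287492156029), (0.016439730301499367, 0.08602510392665863), 52.49032974243164)
88 
[ 0.58533306 -0.00817384] [ 0.57349167 -0.00438377] [0.58115295 0.00127485]
((0.6101031303405762, 0.02640266716480255), (0.18235564231872559, 0.5227524042129517), 14.53087329864502)
sc g 188 [ 0.6209 -0.1595  0.1475] ((0.6231666803359985, -0.15693031251430511), 0.0230917576700449)
sc r 122 [0.6267 0.0685 0.1699] ((0.6286224126815796, 0.07159383594989777), 0.021645693108439445)
bar 147 [ 0.62525662 -0.04442347  0.17535208] ((0.6261298060417175, -0.04330651834607124), (0.01728852652013302, 0.0835479199886322), 52.56293487548828)
piston [ 0.74044298 -0.05006078  0.11144044] [ 0.66018255 -0.09990878  0.08501116] [0.75998312 0.01810713 0.17443864]
```

```bash
cat > g.py <<'E'
from h import *
import sys
from scipy.spatial.transform import Rotation as R
def go(pos,jaw,ref=None):
    o=manip.get_obs();r=R.from_quat(o["ee_rot"]).as_matrix()
    d=r.T@(np.array(pos)-o["position"]);a=np.degrees(np.arctan2(r[1,0],r[0,0]))
    print("clock",o["clock"],"pos",o["position"].round(4),"jaw",a.round(2),"tilt",r[:,2].round(4),"grip",o["grip_width"],"F",o["ft_force"].round(1))
    print("q",o["joint_pos"].round(3));print("shift",d.round(4),"spin",np.radians(a-jaw).round(4))
if __name__=="__main__":
    x=list(map(float,sys.argv[1:]));go(x[:3],x[3])
E
python3 g.py .627 -.042 .32 -127.6
```

```text
clock 0.1 pos [0.2794 0.5586 0.2081] jaw 63.43 tilt [-5.0e-04 -1.2e-03 -1.0e+00] grip 1.001293332216268 F [-0.5  0.6  0.5]
q [-1.13   0.333 -0.065  1.461  0.022  1.35  -0.089]
shift [-0.3819  0.5795 -0.1114] spin 3.3341
```

send_rows([
  [[0,0,-0.02],0.0],
  [[0,0,-0.05],0.15],
  [[0,0,-0.08],0.3],
  [[0,0,-0.11],0.45],
  [[0,0,-0.13],0.6],
  [[0,0,-0.14],0.75],
  [[0,0,-0.14],0.9],
  [[0,0,-0.14],1.05],
], hand=1, force=60)

```text
clock: 1.1
position: [0.2795, 0.5589, 0.3485]
ee_rot: [1.0, 0.026, -0.0, 0.0]
ft_force: [-0.3, 0.4, -0.3]
grip_width: 1.007
```

```bash
python3 g.py .627 -.042 .32 -127.6
```

```text
clock 1.1 pos [0.2795 0.5589 0.3485] jaw 2.99 tilt [-2.e-04 -6.e-04 -1.e+00] grip 1.0074799623424333 F [-0.3  0.4 -0.3]
q [-1.235  0.303  0.075  1.214 -0.022  1.627 -1.113]
shift [0.3157 0.6182 0.0287] spin 2.2792
```

send_rows([
  [[0.02,0.04,0],0.12],
  [[0.055,0.11,0],0.26],
  [[0.09,0.18,0],0.4],
  [[0.125,0.25,0],0.55],
  [[0.16,0.32,0],0.7],
  [[0.195,0.39,0],0.85],
  [[0.23,0.455,0],1.0],
  [[0.255,0.5,0],1.15],
])

```text
clock: 2.1
position: [0.5221, 0.14, 0.3487]
ee_rot: [0.853, -0.522, -0.0, -0.0]
ft_force: [1.8, 0.8, -0.2]
grip_width: 0.997
```

```bash
python3 g.py .627 -.042 .25 -127.6
```

```text
clock 2.1 pos [0.5221 0.14   0.3487] jaw -62.89 tilt [-1.e-04  4.e-04 -1.e+00] grip 0.9973313210591189 F [ 1.8  0.8 -0.2]
q [-0.789  0.101  0.49   1.464 -0.048  1.589 -1.4  ]
shift [ 0.2099 -0.0104  0.0987] spin 1.1294
```

send_rows([
  [[0,0,0],0.05],
  [[0,0,0],0.2],
  [[0,0,0],0.35],
  [[0,0,0],0.5],
  [[0,0,0],0.65],
  [[0,0,0],0.8],
  [[0,0,0],0.9],
  [[0,0,0],0.9],
])

```text
clock: 3.1
position: [0.5215, 0.1419, 0.3485]
ee_rot: [-0.544, 0.839, 0.0, -0.0]
ft_force: [-0.3, -0.5, -0.4]
grip_width: 1.001
```

```bash
python3 g.py .627 -.042 .25 -127.6
```

```text
clock 3.1 pos [0.5215 0.1419 0.3485] jaw -114.15 tilt [-5.e-04 -2.e-04 -1.e+00] grip 1.0011800759671423 F [-0.3 -0.5 -0.4]
q [-0.835  0.102  0.536  1.466 -0.052  1.589 -2.294]
shift [ 0.1246 -0.1716  0.0985] spin 0.2348
```

send_rows([
  [[0.012,-0.017,0],0.0],
  [[0.033,-0.046,0],0.0],
  [[0.058,-0.08,0],0.05],
  [[0.083,-0.115,0.01],0.1],
  [[0.105,-0.145,0.02],0.17],
  [[0.12,-0.165,0.04],0.235],
  [[0.1246,-0.1716,0.06],0.235],
  [[0.1246,-0.1716,0.06],0.235],
])

```text
clock: 4.1
position: [0.6262, -0.0414, 0.2869]
ee_rot: [-0.442, 0.897, 0.001, -0.001]
ft_force: [0.5, 0.9, 1.1]
grip_width: 1.001
```

```bash
python3 g.py .627 -.042 .141 -127.6
python3 - <<'E'
from h import *
p,d=manip.camera("top");cv2.imwrite("pics/top1.png",p[:,:,::-1])
E
```

```text
clock 4.1 pos [ 0.6262 -0.0414  0.2869] jaw -127.51 tilt [-3.3e-03  1.0e-04 -1.0e+00] grip 1.0012290798928674 F [0.5 0.9 1.1]
q [-0.52   0.36   0.698  1.354 -0.229  1.511 -2.065]
shift [-0.0003 -0.0013  0.1459] spin 0.0016
```

View pics/top1.png

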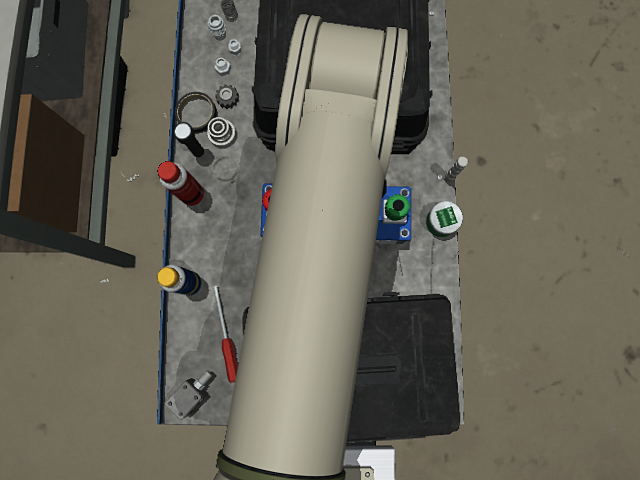

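send_rows([
  [[0,0,0.02],0],
  [[0,-0.001,0.045],0],
  [[0,-0.001,0.07],0],
  [[0,-0.001,0.095],0],
  [[0,-0.001,0.115],0],
  [[0,-0.001,0.135],0],
  [[0,-0.001,0.145],0],
  [[0,-0.001,0.145],0],
])

```text
clock: 5.15
position: [0.6277, -0.0426, 0.1434]
ee_rot: [-0.441, 0.897, 0.0, -0.0]
ft_force: [0.7, -1.0, 2.4]
grip_width: 1.005
```

```bash
python3 g.py .627 -.042 .141 -127.6
python3 - <<'E'
from h import *
p,d=manip.camera("scene");cv2.imwrite("pics/s2.png",p[:,:,::-1])
c=p[150:330,250:430,::-1];cv2.imwrite("pics/s2z.png",cv2.resize(c,(600,600)))
E
```

```text
clock 5.15 pos [ 0.6277 -0.0426  0.1434] jaw -127.65 tilt [-8.e-04 -0.e+00 -1.e+00] grip 1.0052531485391523 F [ 0.7 -1.   2.4]
q [-0.506  0.439  0.662  1.564 -0.28   1.236 -2.025]
shift [-0.      0.0009  0.0024] spin -0.0008
```

View pics/s2z.png

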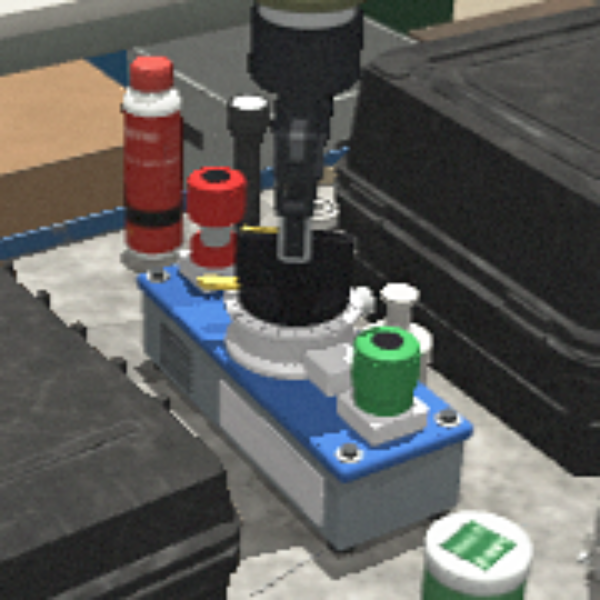

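The fingers straddle the bar at its middle (zoomed view about (293,245)), so I'll close.

send_rows([
  [[0,0,0],0],
  [[0,0,0],0],
  [[0,0,0],0],
  [[0,0,0],0],
  [[0,0,0],0],
  [[0,0,0],0],
  [[0,0,0],0],
  [[0,0,0],0],
], hand=0, force=60)

```text
clock: 6.2
position: [0.6281, -0.0425, 0.1442]
ee_rot: [-0.441, 0.897, 0.0, 0.0]
ft_force: [-1.5, 0.6, 5.0]
grip_width: 0.166
```

```bash
python3 g.py .627 -.042 .141 178.6
```

```text
clock 6.2 pos [ 0.6281 -0.0425  0.1442] jaw -127.65 tilt [ 5.e-04  3.e-04 -1.e+00] grip 0.1656586971729905 F [-1.5  0.6  5. ]
q [-0.507  0.438  0.662  1.564 -0.28   1.236 -2.025]
shift [0.0003 0.0012 0.0032] spin -5.345
```

send_rows([
  [[0,0,0],-0.07],
  [[0,0,0],-0.18],
  [[0,0,0],-0.29],
  [[0,0,0],-0.4],
  [[0,0,0],-0.51],
  [[0,0,0],-0.62],
  [[0,0,0],-0.7],
  [[0,0,0],-0.75],
])

```text
clock: 7.2
position: [0.6284, -0.0414, 0.1441]
ee_rot: [0.74, -0.672, -0.0, -0.001]
ft_force: [0.5, 3.9, 4.4]
grip_width: 0.167
```

```bash
python3 g.py .628 -.0425 .144 -1.4
python3 - <<'E'
from h import *
p,d=manip.camera("scene")
c=p[150:330,250:430,::-1];cv2.imwrite("pics/s3z.png",cv2.resize(c,(600,600)))
E
```

```text
clock 7.2 pos [ 0.6284 -0.0414  0.1441] jaw -84.5 tilt [ 0.0011  0.0015 -1.    ] grip 0.16741686117098722 F [0.5 3.9 4.4]
q [-0.405  0.411  0.52   1.558 -0.214  1.228 -1.324]
shift [0.0011 0.0005 0.0001] spin -1.4504
```

View pics/s3z.png

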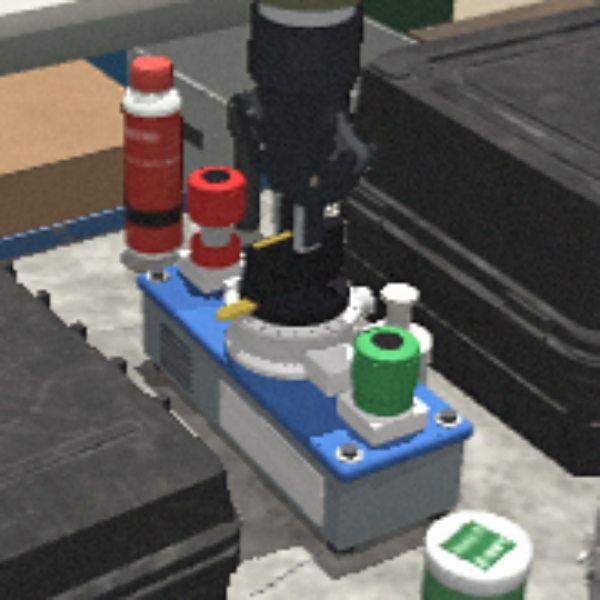

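The selector is turning with the hand: the pointer, at (235,310) in the zoom, now faces the robot.

send_rows([
  [[0,0,0],-0.07],
  [[0,0,0],-0.18],
  [[0,0,0],-0.29],
  [[0,0,0],-0.4],
  [[0,0,0],-0.51],
  [[0,0,0],-0.62],
  [[0,0,0],-0.7],
  [[0,0,0],-0.75],
])

```text
clock: 8.25
position: [0.6279, -0.0403, 0.1442]
ee_rot: [0.935, -0.355, -0.0, -0.001]
ft_force: [-2.6, 7.9, 7.0]
grip_width: 0.167
```

send_rows([
  [[0,0,0],-0.07],
  [[0,0,0],-0.18],
  [[0,0,0],-0.29],
  [[0,0,0],-0.4],
  [[0,0,0],-0.51],
  [[0,0,0],-0.6],
  [[0,0,0],-0.65],
  [[0,0,0],-0.65],
])

```text
clock: 9.25
position: [0.6269, -0.0398, 0.1441]
ee_rot: [0.999, -0.038, -0.001, -0.002]
ft_force: [-7.8, 9.3, 10.0]
grip_width: 0.161
```

```bash
python3 g.py .628 -.0425 .144 -1.4
python3 - <<'E'
from h import *
p,d=manip.camera("scene")
c=p[150:330,250:430,::-1];cv2.imwrite("pics/s4z.png",cv2.resize(c,(600,600)))
E
```

```text
clock 9.25 pos [ 0.6269 -0.0398  0.1441] jaw -4.35 tilt [-0.0022  0.0034 -1.    ] grip 0.1611787288316437 F [-7.8  9.3 10. ]
q [-2.260e-01  3.850e-01  2.810e-01  1.549e+00 -1.140e-01  1.226e+00
 -1.000e-03]
shift [0.0013 0.0026 0.0001] spin -0.0515
```

View pics/s4z.png

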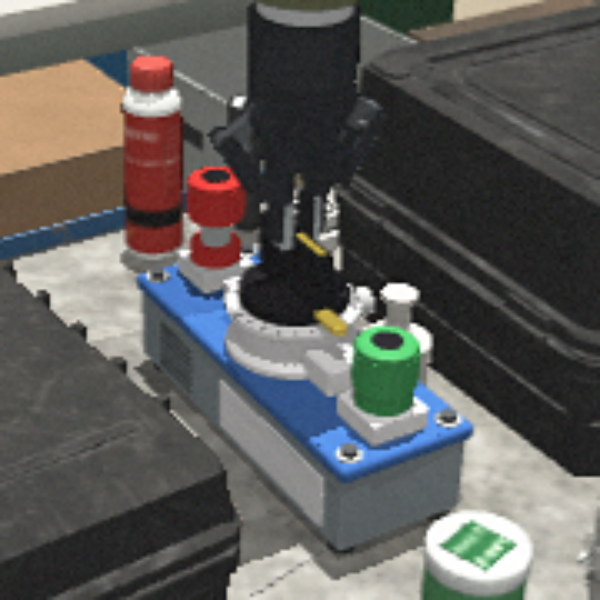

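send_rows([
  [[0,0,0],-0.02],
  [[0,0,0],-0.04],
  [[0,0,0],-0.05],
  [[0,0,0],-0.05],
  [[0,0,0],-0.05],
  [[0,0,0],-0.05],
  [[0,0,0],-0.05],
  [[0,0,0],-0.05],
])

```text
clock: 10.3
position: [0.6269, -0.0399, 0.1441]
ee_rot: [1.0, -0.013, -0.001, -0.002]
ft_force: [-7.9, 8.1, 10.4]
grip_width: 0.167
```

```bash
python3 g.py .628 -.0425 .144 -1.4
```

```text
clock 10.3 pos [ 0.6269 -0.0399  0.1441] jaw -1.53 tilt [-0.0023  0.0033 -1.    ] grip 0.16702913557204113 F [-7.9  8.1 10.4]
q [-0.22   0.384  0.273  1.548 -0.111  1.226  0.046]
shift [0.0012 0.0026 0.0001] spin -0.0022
```

send_rows([
  [[0,0,0],0],
  [[0,0,0],0],
  [[0,0,0],0],
  [[0,0,0],0],
  [[0,0,0],0],
  [[0,0,0],0],
  [[0,0,0],0],
  [[0,0,0],0],
], hand=1)

```text
clock: 11.3
position: [0.6279, -0.0426, 0.1438]
ee_rot: [1.0, -0.014, 0.0, -0.0]
ft_force: [0.2, 0.6, 0.1]
grip_width: 0.999
```

send_rows([
  [[0,0,-0.01],0],
  [[0,0,-0.03],0],
  [[0,0,-0.06],0],
  [[0,0,-0.09],0],
  [[0,0,-0.12],0],
  [[0,0,-0.14],0],
  [[0,0,-0.15],0],
  [[0,0,-0.15],0],
])

```text
clock: 12.3
position: [0.6281, -0.0427, 0.2943]
ee_rot: [1.0, -0.014, 0.0, -0.0]
ft_force: [-0.8, -0.2, -0.2]
grip_width: 1.0
```

```bash
python3 g.py .625 -.157 .26 -1.4
python3 - <<'E'
from h import *
p,D=manip.camera("scene")
c=p[150:330,250:430,::-1];cv2.imwrite("pics/s5z.png",cv2.resize(c,(600,600)))
C=cloud("scene",D);ok=D>0;z=C[...,2];X=C[...,0];Y=C[...,1]
m=ok&(abs(Y+.04)<.06)&(abs(X-.627)<.06)&(z>.170)&(z<.19)
W=C[m];print('bar',m.sum(),W.mean(0),cv2.minAreaRect(W[:,:2].astype(np.float32)))
E
```

```text
clock 12.3 pos [ 0.6281 -0.0427  0.2943] jaw -1.6 tilt [ 1.e-03  1.e-04 -1.e+00] grip 1.0004589179282806 F [-0.8 -0.2 -0.2]
q [-0.226  0.316  0.295  1.323 -0.091  1.515  0.031]
shift [1.000e-04 1.144e-01 3.430e-02] spin -0.0036
bar 148 [ 0.62421474 -0.04651304  0.17491268] ((0.6260764598846436, -0.04362758621573448), (0.08390902727842331, 0.01687598042190075), 88.93637084960938)
```

View pics/s5z.png

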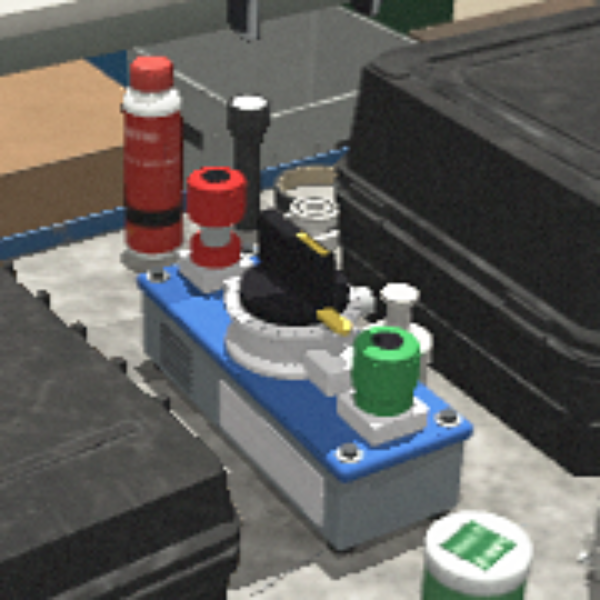

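send_rows([
  [[0,0.01,0],0],
  [[0,0.035,0],0],
  [[0,0.065,0],0],
  [[0,0.09,0],0],
  [[0,0.11,0.02],0],
  [[0,0.1145,0.05],0],
  [[0,0.1145,0.08],0],
  [[0,0.1145,0.09],0],
])

```text
clock: 13.35
position: [0.6231, -0.1569, 0.2003]
ee_rot: [1.0, -0.014, -0.002, -0.0]
ft_force: [-0.6, -0.6, -0.1]
grip_width: 0.997
```

```bash
python3 g.py .625 -.157 .110 -1.4
```

```text
clock 13.35 pos [ 0.6231 -0.1569  0.2003] jaw -1.6 tilt [-4.6e-03  9.0e-04 -1.0e+00] grip 0.9968600655782306 F [-0.6 -0.6 -0.1]
q [-0.076  0.385  0.336  1.435 -0.127  1.347  0.238]
shift [0.0023 0.0001 0.0902] spin -0.0036
```

send_rows([
  [[0,0,0.01],0],
  [[0,0,0.025],0],
  [[0,0,0.04],0],
  [[0,0,0.055],0],
  [[0,0,0.07],0],
  [[0,0,0.085],0],
  [[0,0,0.09],0],
  [[0,0,0.09],0],
])

```text
clock: 14.35
position: [0.6246, -0.1571, 0.1136]
ee_rot: [1.0, -0.014, -0.0, -0.0]
ft_force: [0.3, -0.0, 0.2]
grip_width: 1.001
```

```bash
python3 g.py .625 -.157 .110 -1.4
python3 - <<'E'
from h import *
p,D=manip.camera("scene")
c=p[150:330,250:430,::-1];cv2.imwrite("pics/s6z.png",cv2.resize(c,(600,600)))
E
```

```text
clock 14.35 pos [ 0.6246 -0.1571  0.1136] jaw -1.6 tilt [-3.e-04  1.e-04 -1.e+00] grip 1.000708101890558 F [ 0.3 -0.   0.2]
q [-0.068  0.446  0.321  1.54  -0.148  1.18   0.253]
shift [ 0.0004 -0.0001  0.0036] spin -0.0035
```

View pics/s6z.png

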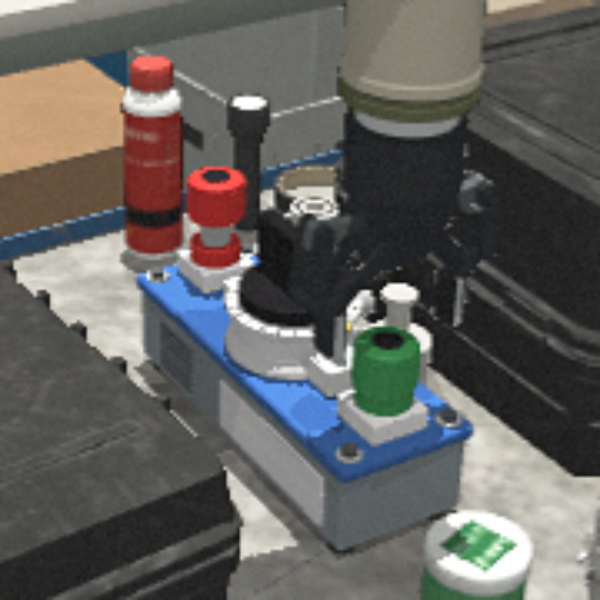

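Run:
```python
from h import *
for X in [(.5795,-.157,.126),(.6705,-.157,.126),(.625,-.157,.148),(.5795,-.168,.126),(.562,-.112,.13)]:
    print(X,((proj("scene",X)[0]-[250,150])/180*600).round(0))
```

```text
(0.5795, -0.157, 0.126) [330. 387.]
(0.6705, -0.157, 0.126) [439. 349.]
(0.625, -0.157, 0.148) [387. 340.]
(0.5795, -0.168, 0.126) [339. 396.]
(0.562, -0.112, 0.13) [270. 358.]
```

Run:
```python
from h import *
p,D=manip.camera("scene")
c=p[230:290,330:400,::-1];cv2.imwrite("pics/s7z.png",cv2.resize(c,(700,600),interpolation=cv2.INTER_CUBIC))
C=cloud("scene",D)
for v in range(240,272,3):
    print(v,[tuple((C[v,u]*1000).round().astype(int).tolist()) for u in (345,349,353,386,388)])
```

```text
240 [(559, -166, 204), (572, -162, 198), (581, -165, 197), (670, -167, 171), (677, -166, 168)]
243 [(561, -164, 195), (569, -167, 194), (583, -162, 187), (669, -169, 164), (679, -165, 159)]
246 [(571, -151, 178), (575, -160, 181), (580, -166, 183), (670, -169, 156), (762, -75, 77)]
249 [(569, -154, 172), (573, -162, 176), (580, -167, 176), (763, -68, 64), (764, -74, 66)]
252 [(571, -152, 163), (573, -163, 169), (582, -165, 167), (763, -69, 55), (762, -77, 60)]
255 [(617, -89, 105), (576, -160, 158), (581, -167, 160), (767, -66, 43), (767, -73, 46)]
258 [(609, -100, 106), (576, -160, 150), (628, -106, 102), (768, -66, 33), (768, -73, 37)]
261 [(608, -102, 99), (612, -113, 103), (621, -117, 103), (772, -62, 20), (770, -73, 27)]
264 [(609, -102, 90), (611, -114, 96), (622, -115, 93), (771, -65, 12), (770, -74, 18)]
267 [(608, -103, 82), (612, -114, 87), (609, -133, 99), (776, -61, -1), (770, -75, 9)]
270 [(601, -114, 83), (611, -117, 81), (601, -144, 101), (766, -73, -1), (769, -77, 1)]
```

View pics/s7z.png

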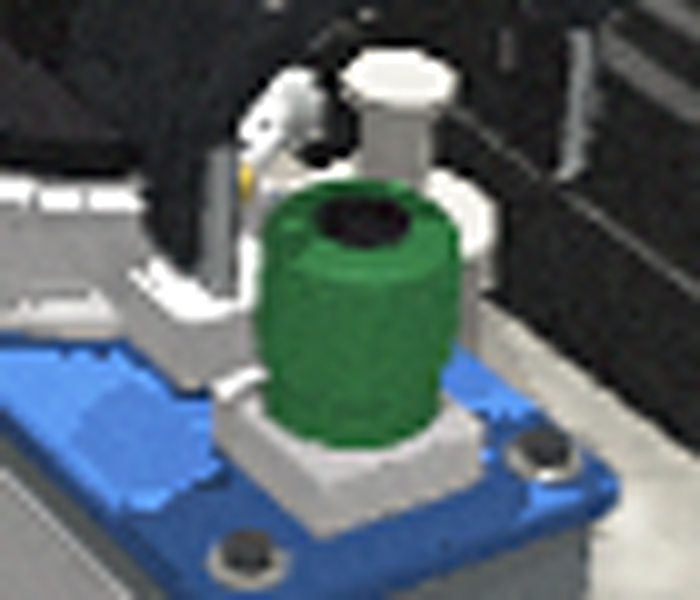

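The depth reading puts the open fingertips near z 0.145, higher than nominal. I'll go 12 mm lower, which still clears the foot at 0.100 m, and then close.

send_rows([
  [[0,0,0.003],0],
  [[0,0,0.006],0],
  [[0,0,0.009],0],
  [[0,0,0.012],0],
  [[0,0,0.012],0],
  [[0,0,0.012],0],
  [[0,0,0.012],0],
  [[0,0,0.012],0],
])

```text
clock: 15.45
position: [0.6247, -0.1571, 0.1019]
ee_rot: [1.0, -0.014, 0.0, -0.0]
ft_force: [-0.9, 0.5, 1.0]
grip_width: 1.001
```

send_rows([
  [[0,0,0],0],
  [[0,0,0],0],
  [[0,0,0],0],
  [[0,0,0],0],
  [[0,0,0],0],
  [[0,0,0],0],
  [[0,0,0],0],
  [[0,0,0],0],
], hand=0, force=60)

```text
clock: 16.45
position: [0.6237, -0.1571, 0.1023]
ee_rot: [1.0, -0.014, -0.001, -0.0]
ft_force: [-6.7, 2.3, 8.6]
grip_width: 0.493
```

```bash
python3 g.py .625 -.157 .127 -1.4
python3 - <<'E'
from h import *
p,D=manip.camera("scene")
c=p[230:290,330:400,::-1];cv2.imwrite("pics/s8z.png",cv2.resize(c,(700,600),interpolation=cv2.INTER_CUBIC))
E
```

```text
clock 16.45 pos [ 0.6237 -0.1571  0.1023] jaw -1.62 tilt [-1.6e-03  6.0e-04 -1.0e+00] grip 0.49322258674112335 F [-6.7  2.3  8.6]
q [-0.066  0.456  0.319  1.551 -0.151  1.16   0.255]
shift [ 0.0012 -0.0002 -0.0247] spin -0.0039
```

View pics/s8z.png

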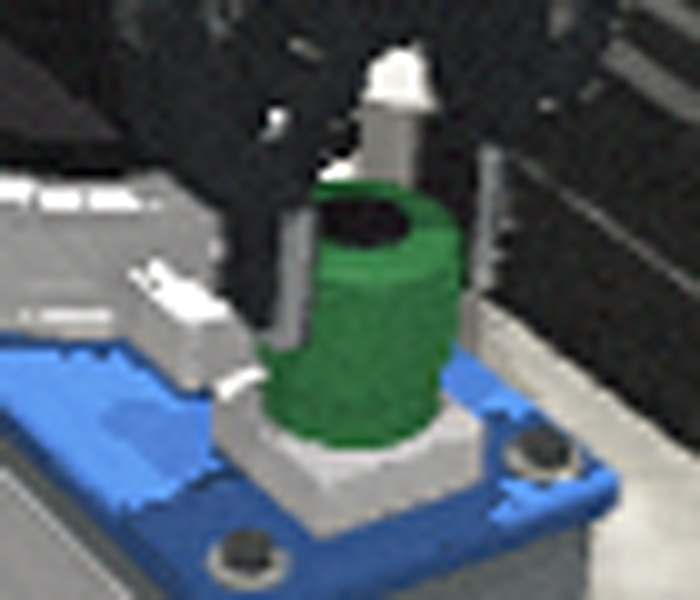

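The cap is gripped: the pads overlap its upper half and the opening reads 42 mm. Lifting now.

send_rows([
  [[0,0,-0.003],0],
  [[0,0,-0.007],0],
  [[0,0,-0.011],0],
  [[0,0,-0.015],0],
  [[0,0,-0.019],0],
  [[0,0,-0.023],0],
  [[0,0,-0.026],0],
  [[0,0,-0.026],0],
], force=80)

```text
clock: 17.5
position: [0.6237, -0.1571, 0.1277]
ee_rot: [1.0, -0.014, -0.001, -0.0]
ft_force: [-7.5, 0.1, -4.7]
grip_width: 0.487
```

```bash
python3 g.py .625 -.157 .127 -1.4
python3 - <<'E'
from h import *
p,D=manip.camera("scene")
c=p[230:290,330:400,::-1];cv2.imwrite("pics/s9z.png",cv2.resize(c,(700,600),interpolation=cv2.INTER_CUBIC))
E
```

```text
clock 17.5 pos [ 0.6237 -0.1571  0.1277] jaw -1.61 tilt [-2.1e-03  4.0e-04 -1.0e+00] grip 0.4866715998907504 F [-7.5  0.1 -4.7]
q [-0.07   0.434  0.324  1.526 -0.144  1.208  0.25 ]
shift [ 0.0013 -0.0001  0.0007] spin -0.0037
```

View pics/s9z.png

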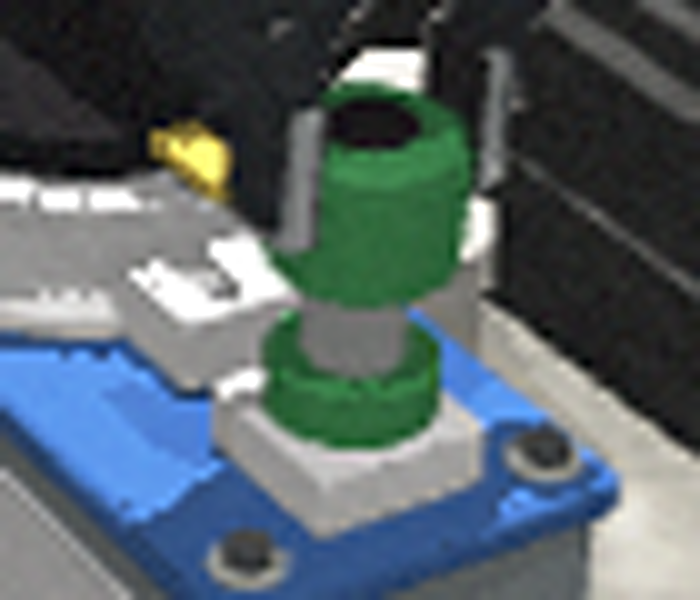

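send_rows([
  [[0,0,-0.001],0],
  [[0,0,-0.002],0],
  [[0,0,-0.002],0],
  [[0,0,-0.002],0],
  [[0,0,-0.001],0],
  [[0,0,0],0],
  [[0,0,0],0],
  [[0,0,0],0],
])

```text
clock: 18.55
position: [0.6237, -0.1571, 0.1278]
ee_rot: [1.0, -0.014, -0.001, -0.0]
ft_force: [-8.0, -0.1, -14.6]
grip_width: 0.481
```

send_rows([
  [[0,0,0],0],
  [[0,0,0],0],
  [[0,0,0],0],
  [[0,0,0],0],
  [[0,0,0],0],
  [[0,0,0],0],
  [[0,0,0],0],
  [[0,0,0],0],
], hand=1)

```text
clock: 19.55
position: [0.6247, -0.1571, 0.1278]
ee_rot: [1.0, -0.014, -0.0, -0.0]
ft_force: [-0.9, -0.1, 0.2]
grip_width: 0.997
```

send_rows([
  [[0,0,-0.01],0],
  [[0,0,-0.03],0],
  [[0,0,-0.06],0],
  [[0,0,-0.09],0],
  [[0,0,-0.12],0],
  [[0,0,-0.14],0],
  [[0,0,-0.15],0],
  [[0,0,-0.15],0],
])

```text
clock: 20.55
position: [0.6249, -0.1572, 0.2788]
ee_rot: [1.0, -0.014, 0.001, 0.0]
ft_force: [-0.3, 0.0, -1.4]
grip_width: 1.002
```

```bash
python3 g.py .6295 .073 .22 -1.4
python3 - <<'E'
from h import *
D=manip.camera("scene")[1]
C=cloud("scene",D);ok=D>0;z=C[...,2];X=C[...,0];Y=C[...,1]
m=ok&(abs(Y+.157)<.035)&(abs(X-.625)<.05)&(z>.15)&(z<.2);W=C[m];print(np.percentile(W[:,2],[50,80,90,99]))
m=ok&(abs(Y+.04)<.06)&(abs(X-.627)<.06)&(z>.170)&(z<.19)
W=C[m];print('bar',m.sum(),cv2.minAreaRect(W[:,:2].astype(np.float32)))
E
```

```text
clock 20.55 pos [ 0.6249 -0.1572  0.2788] jaw -1.61 tilt [ 1.5e-03 -1.0e-04 -1.0e+00] grip 1.0020367424575953 F [-0.3  0.  -1.4]
q [-0.078  0.356  0.347  1.31  -0.12   1.494  0.23 ]
shift [-0.002  -0.2303  0.0588] spin -0.0036
[0.170034   0.17325428 0.17405714 0.1753472 ]
bar 155 ((0.6252676844596863, -0.04244665428996086), (0.08414898812770844, 0.016821665689349174), 89.5565185546875)
```

The green cap top is at 0.173 m, which is its stop. Next is the red cap, with the fingers shut.

send_rows([
  [[0,-0.015,0],0],
  [[0,-0.05,0],0],
  [[-0.001,-0.09,0],0],
  [[-0.001,-0.13,0],0],
  [[-0.002,-0.17,0],0],
  [[-0.002,-0.205,0],0],
  [[-0.002,-0.225,0],0],
  [[-0.002,-0.23,0],0],
], hand=0)

```text
clock: 21.6
position: [0.6288, 0.0743, 0.2773]
ee_rot: [1.0, -0.013, -0.0, -0.0]
ft_force: [0.3, -0.7, -1.0]
grip_width: 0.001
```

send_rows([
  [[0,0,0.01],0],
  [[0,0,0.03],0],
  [[0,0,0.05],0],
  [[0,0,0.065],0],
  [[0,0,0.075],0],
  [[0,0,0.08],0],
  [[0,0,0.085],0],
  [[0,0,0.085],0],
])

```text
clock: 22.6
position: [0.6291, 0.0729, 0.1928]
ee_rot: [1.0, -0.014, 0.0, -0.0]
ft_force: [-0.6, -0.5, 0.4]
grip_width: 0.003
```

```bash
python3 g.py .6295 .073 .147 -1.4
python3 - <<'E'
from h import *
p,D=manip.camera("scene")
c=p[150:330,250:430,::-1];cv2.imwrite("pics/s10z.png",cv2.resize(c,(600,600)))
E
```

```text
clock 22.6 pos [0.6291 0.0729 0.1928] jaw -1.6 tilt [ 0.e+00  1.e-04 -1.e+00] grip 0.002990830331463927 F [-0.6 -0.5  0.4]
q [-0.364  0.359  0.23   1.473 -0.083  1.32  -0.156]
shift [ 0.0004 -0.0001  0.0458] spin -0.0035
```

View pics/s10z.png

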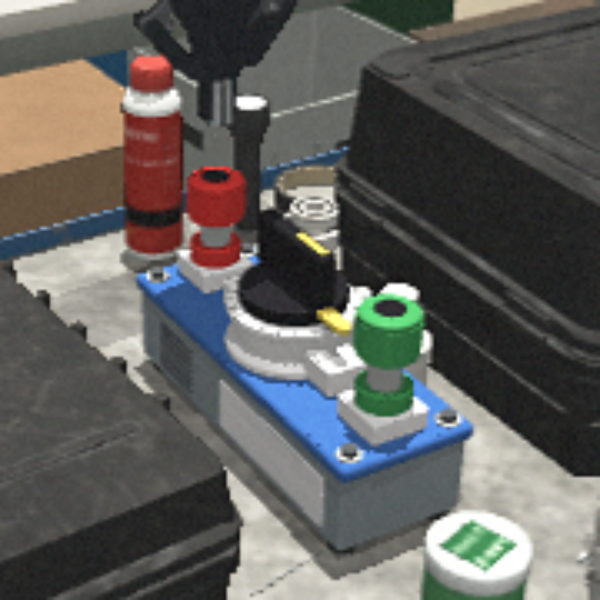

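send_rows([
  [[0,0,0.005],0],
  [[0,0,0.01],0],
  [[0,0,0.015],0],
  [[0,0,0.02],0],
  [[0,0,0.024],0],
  [[0,0,0.028],0],
  [[0,0,0.032],0],
  [[0,0,0.036],0],
])

```text
clock: 23.65
position: [0.6291, 0.0729, 0.1566]
ee_rot: [1.0, -0.014, 0.0, -0.0]
ft_force: [0.4, 0.4, 0.6]
grip_width: -0.002
```

```bash
python3 g.py .6295 .073 .147 -1.4
python3 - <<'E'
from h import *
p,D=manip.camera("scene")
c=p[150:330,250:430,::-1];cv2.imwrite("pics/s11z.png",cv2.resize(c,(600,600)))
E
```

```text
clock 23.65 pos [0.6291 0.0729 0.1566] jaw -1.6 tilt [ 0.e+00  1.e-04 -1.e+00] grip -0.0018530203453714239 F [0.4 0.4 0.6]
q [-0.361  0.382  0.225  1.519 -0.088  1.25  -0.152]
shift [ 0.0004 -0.0002  0.0096] spin -0.0036
```

View pics/s11z.png

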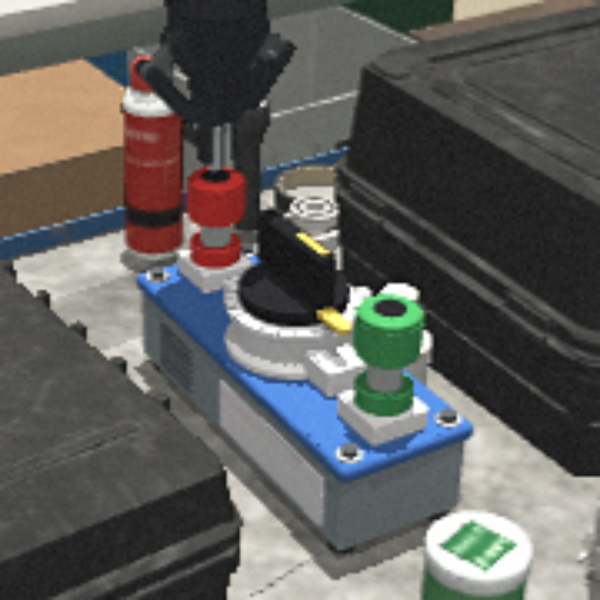

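The fingers are just about at the cap top, with no contact force yet. I'll continue in small steps and watch the force.

send_rows([
  [[0,0,0.002],0],
  [[0,0,0.004],0],
  [[0,0,0.006],0],
  [[0,0,0.008],0],
  [[0,0,0.01],0],
  [[0,0,0.012],0],
  [[0,0,0.014],0],
  [[0,0,0.016],0],
])

```text
clock: 24.7
position: [0.6292, 0.0729, 0.1415]
ee_rot: [1.0, -0.014, 0.0, -0.0]
ft_force: [-2.5, -0.4, 6.1]
grip_width: -0.001
```

```bash
python3 g.py .6295 .073 .147 -1.4
python3 - <<'E'
from h import *
p,D=manip.camera("scene")
c=p[150:330,250:430,::-1];cv2.imwrite("pics/s12z.png",cv2.resize(c,(600,600)))
E
```

```text
clock 24.7 pos [0.6292 0.0729 0.1415] jaw -1.61 tilt [ 5.e-04  4.e-04 -1.e+00] grip -0.0006952165301193925 F [-2.5 -0.4  6.1]
q [-0.36   0.393  0.223  1.537 -0.091  1.221 -0.15 ]
shift [ 0.0003 -0.0001 -0.0055] spin -0.0036
```

View pics/s12z.png

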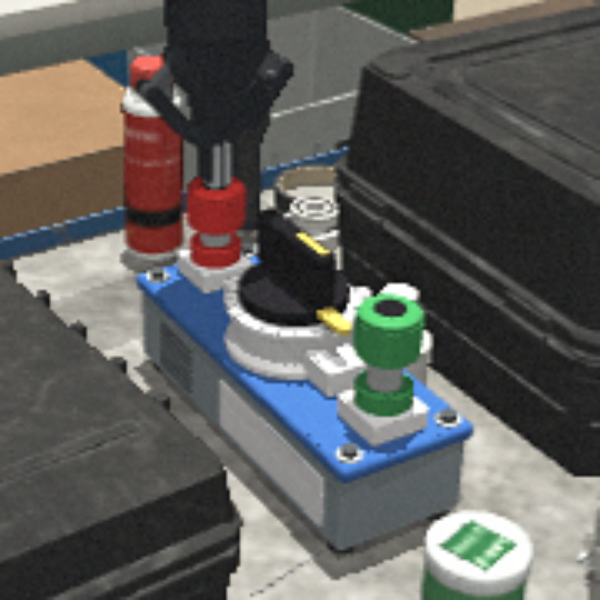

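The cap is going down at 6 N.

send_rows([
  [[0,0,0.0015],0],
  [[0,0,0.003],0],
  [[0,0,0.0045],0],
  [[0,0,0.006],0],
  [[0,0,0.0075],0],
  [[0,0,0.009],0],
  [[0,0,0.01],0],
  [[0,0,0.01],0],
])

```text
clock: 25.75
position: [0.6292, 0.0729, 0.1313]
ee_rot: [1.0, -0.014, 0.0, -0.0]
ft_force: [-1.3, 0.5, 4.6]
grip_width: 0.002
```

```bash
python3 g.py .6295 .073 .147 -1.4
python3 - <<'E'
from h import *
p,D=manip.camera("scene")
c=p[150:330,250:430,::-1];cv2.imwrite("pics/s13z.png",cv2.resize(c,(600,600)))
E
```

```text
clock 25.75 pos [0.6292 0.0729 0.1313] jaw -1.61 tilt [ 4.e-04  3.e-04 -1.e+00] grip 0.0015543796497950078 F [-1.3  0.5  4.6]
q [-0.359  0.401  0.222  1.548 -0.092  1.202 -0.149]
shift [ 0.0003 -0.0002 -0.0157] spin -0.0036
```

View pics/s13z.png

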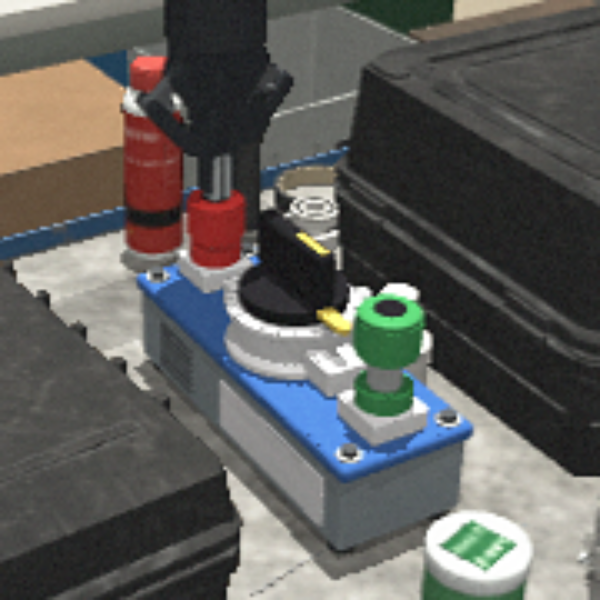

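send_rows([
  [[0,0,0.001],0],
  [[0,0,0.002],0],
  [[0,0,0.003],0],
  [[0,0,0.004],0],
  [[0,0,0.005],0],
  [[0,0,0.005],0],
  [[0,0,0.005],0],
  [[0,0,0.005],0],
])

```text
clock: 26.8
position: [0.6292, 0.0729, 0.1262]
ee_rot: [1.0, -0.014, 0.0, -0.0]
ft_force: [-2.6, -0.6, 5.0]
grip_width: -0.0
```

```bash
python3 g.py .6295 .073 .147 -1.4
```

```text
clock 26.8 pos [0.6292 0.0729 0.1262] jaw -1.6 tilt [ 3.e-04  2.e-04 -1.e+00] grip -0.00036122195735648305 F [-2.6 -0.6  5. ]
q [-0.359  0.405  0.221  1.554 -0.093  1.193 -0.148]
shift [ 0.0003 -0.0001 -0.0208] spin -0.0035
```

Still sliding, with no bottom reached yet. I'll go in small steps.

send_rows([
  [[0,0,0.001],0],
  [[0,0,0.002],0],
  [[0,0,0.003],0],
  [[0,0,0.004],0],
  [[0,0,0.004],0],
  [[0,0,0.004],0],
  [[0,0,0.004],0],
  [[0,0,0.004],0],
])

```text
clock: 27.8
position: [0.6297, 0.0729, 0.1254]
ee_rot: [1.0, -0.014, 0.001, -0.001]
ft_force: [-13.0, -2.2, 27.9]
grip_width: -0.004
```

```bash
python3 g.py .6295 .073 .147 -1.4
python3 - <<'E'
from h import *
p,D=manip.camera("scene")
c=p[190:250,290:350,::-1];cv2.imwrite("pics/s14z.png",cv2.resize(c,(600,600)))
E
```

```text
clock 27.8 pos [0.6297 0.0729 0.1254] jaw -1.61 tilt [ 0.0023  0.0012 -1.    ] grip -0.004016997476791975 F [-13.   -2.2  27.9]
q [-0.358  0.405  0.221  1.555 -0.094  1.189 -0.148]
shift [-0.0001 -0.0001 -0.0216] spin -0.0037
```

View pics/s14z.png

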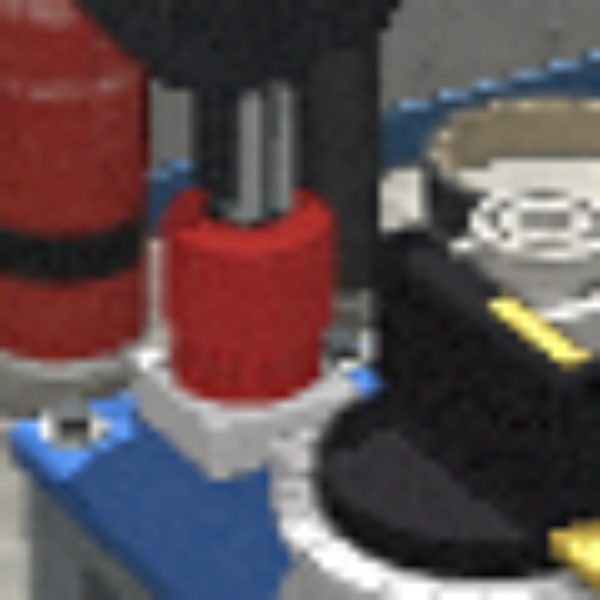

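It has bottomed at 28 N. I'll retreat and verify.

send_rows([
  [[0,0,-0.01],0],
  [[0,0,-0.03],0],
  [[0,0,-0.06],0],
  [[0,0,-0.1],0],
  [[0,0,-0.14],0],
  [[0,0,-0.18],0],
  [[0,0,-0.2],0],
  [[0,0,-0.2],0],
])

```text
clock: 28.85
position: [0.6298, 0.0729, 0.3229]
ee_rot: [1.0, -0.014, 0.001, -0.0]
ft_force: [0.5, 0.1, -1.0]
grip_width: -0.003
```

send_rows([
  [[-0.03,-0.02,0],0],
  [[-0.06,-0.06,0],0],
  [[-0.09,-0.11,0],0],
  [[-0.12,-0.17,0],0],
  [[-0.15,-0.23,0],0],
  [[-0.17,-0.28,0],0],
  [[-0.19,-0.32,0],0],
  [[-0.2,-0.34,0],0],
])

```text
clock: 29.85
position: [0.4366, 0.4205, 0.3198]
ee_rot: [1.0, -0.012, -0.001, 0.001]
ft_force: [-0.8, 0.0, 0.0]
grip_width: -0.0
```

```bash
python3 g.py .45 .4 .32 -1.4
python3 - <<'E'
from h import *
for n in("scene","top"):
    p,D=manip.camera(n);cv2.imwrite(f"pics/{n}_f.png",p[:,:,::-1])
    C=cloud(n,D);ok=D>0;z=C[...,2];X=C[...,0];Y=C[...,1]
    for nm,x0,yc in(('g',.625,-.157),('r',.63,.073)):
        m=ok&(np.hypot(Y-yc,X-x0)<.03)&(z>.12)&(z<.2);W=C[m]
        if len(W): print(n,nm,np.percentile(W[:,2],[50,80,90,99]).round(4))
    m=ok&(abs(Y+.04)<.06)&(abs(X-.627)<.06)&(z>.170)&(z<.19)
    W=C[m];print('bar',m.sum(),cv2.minAreaRect(W[:,:2].astype(np.float32)))
E
```

```text
clock 29.85 pos [0.4366 0.4205 0.3198] jaw -1.41 tilt [-0.0022 -0.0013 -1.    ] grip -0.00011529253314881353 F [-0.8  0.   0. ]
q [-8.360e-01  2.600e-01 -7.000e-03  1.323e+00  1.000e-03  1.561e+00
 -8.670e-01]
shift [ 0.0139  0.0201 -0.0002] spin -0.0001
scene g [0.1633 0.173  0.1739 0.1751]
scene r [0.1417 0.1482 0.1489 0.1505]
bar 151 ((0.6252925992012024, -0.043072886765003204), (0.08395306766033173, 0.016219815239310265), 87.97601318359375)
top g [0.1718 0.1738 0.1746 0.1762]
top r [0.1467 0.1486 0.1494 0.1512]
bar 406 ((0.6282569766044617, -0.04161173850297928), (0.08419057726860046, 0.016752056777477264), 87.95255279541016)
```

View pics/top_f.png

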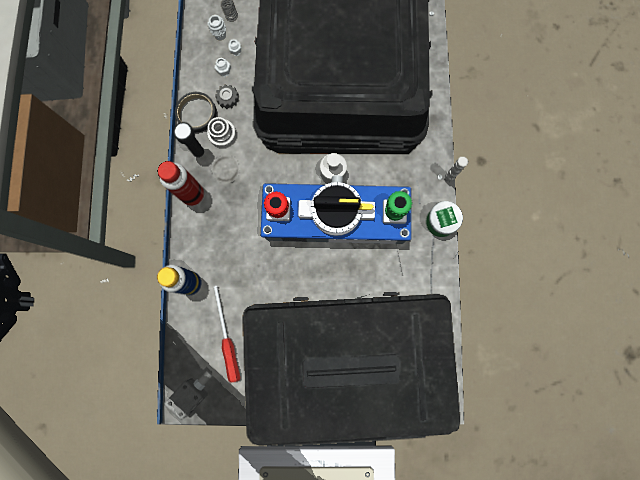

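View pics/scene_f.png

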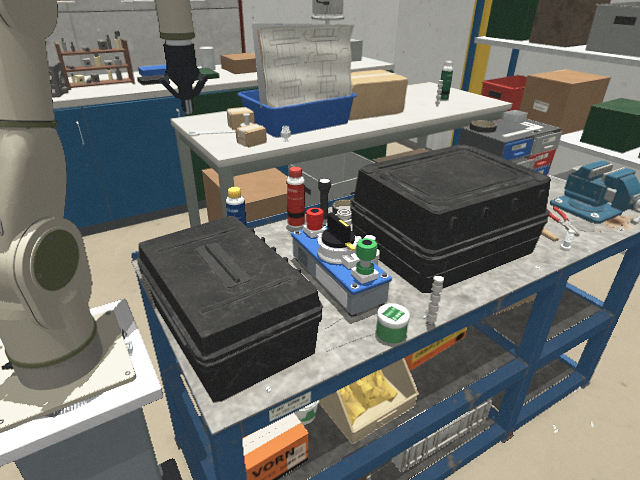

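The pointer (top view, from (340,201) to (372,206)) points at the green cap at (399,205). The red cap is down, the green cap is up, and the bystanders haven't moved. The robot is clear of everything, so I'm handing in.

```bash
python3 -c "
from workcell import manip
print(manip.hand_in())"
```

```text
the job is handed in; nothing more can be done
None
```

The manifold is changed over to the green outlet, and I handed the job in at about 30 s of the 59 s allowed.

- **Selector:** I gripped the T-bar and turned it about 126° counter-clockwise, through the robot side and away from red. The final checks put the bar at 88.0° in both cameras, against 88.6° for the line to the green outlet. That is within about 1°, with 6° allowed.
- **Green cap:** I pulled it up to its stop. Its top measured about 0.173–0.174 m, and 0.173 m is fully up.
- **Red cap:** I pressed it down until it bottomed, at about 28 N. Its top measured about 0.148–0.149 m, and 0.148 m is fully home.
- **Bystanders:** They look unmoved in the final pictures, and the arm was clear of everything at hand-in.

**Disagreements:**
- The depth camera and the contact with the red cap showed the fingertips about 15–20 mm higher than the tool data implied. I went lower on the green cap and pressed the red cap in small steps, watching the force.
- Earlier single readings of the bar angle were 88.9° and 89.6°, probably measurement noise.

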